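Run a plank out over a trestle to the length gauge and hold it down

ROBOT

A 7-joint arm with a two-finger parallel gripper is mounted at the origin on the work surface. World frame = base frame: x ahead of the robot, y to its left, z up, the work surface at z = 0. Lengths are in m, angles in degrees, forces in N, time in s.
With the tool pointing down it reaches from about 0.4 to 0.9 m from the base axis. Payload 5.5 kg.
Tool frame: the origin (TCP) lies at the very end of the fingers, on their centre line; the grasp point (between the pads) lies 19 mm behind it; z points along the fingers, y is the direction in which the jaws open and shut (so a half turn about z gives the same grasp; the last joint's range is limited). The gripper opens to 85 mm and grips with 20 to 120 N. Pads are 22 mm wide; open, the fingers measure 114 mm over their backs; the gripper's body (76 mm by 85 mm) begins 54 mm behind the grasp point. The pads swing forward as they close: fully open they stand 13 mm farther back than shut.
Start: joints at [84.695, 28.699, -24.465, 88.831, 12.651, 65.22, -12.049], TCP at [0.226, -0.609, 0.231] pointing down, gripper open.
Joint ranges: [-164.97, 164.97], [-17.58, 116.51], [-87.97, 89.64], [11.32, 138.91], [-80.73, 260.73], [10.89, 115.49], [-147.41, 147.41]. Speed limits (degrees/s): [147.25, 147.25, 180, 180, 180, 180, 180].

INTERFACE

Orientations are given as [roll, pitch, yaw] about the fixed x, y, z axes, in that order (R = Rz(yaw) Ry(pitch) Rx(roll)).
In Python, from rig import manip gives the robot as it stands.
- The arm moves only by the tool play_rows, never from a script. Its argument "plan" is a list of rows, each an object of numbers: "dx", "dy", "dz": the shift along the world's x, y, z scaled (see below); "wx", "wy", "wz": the turn, a rotation vector about the world's x, y, z scaled (see below); "jaw": the opening, from 0 (shut) to 1 (fully open). A call has 1 to 20 rows; each row is the pose to reach, as a shift and turn from the pose commanded when the call began; what a row does not reach only later rows make up. The controller multiplies each number of a shift by 1 m and each number of a turn by 0.5 rad. A row lasts 1/12 s, in which the tool goes at most 41.7 mm and 7.16 degrees, less where a joint would pass 70% of its speed; a pose out of reach is approached as far as the arm can. A call with a number of a shift or a turn outside -1 to 1 is refused whole. A call with a gripper value outside its range is refused whole. The fingers move at their own pace and stop on an object; the grip force is fixed at half the most. Time passes only in rows, so rows that repeat a pose let the fingers close. It gives the time, the measured TCP pose, the force and the opening at its end, in the units of the state.
- manip.read_state(): the state, without advancing time (a new reading comes with each control period).
- manip.get_image(name): name is "scene" or "top"; returns a dict with "img" (420x560x3 uint8, red, green, blue), "fov_y" (degrees; the focal length in pixels is half the picture's height over the tangent of half this angle, whatever the lens; pixels are square), "cx", "cy" (the principal point, pixels), "xyz" and "rotation" of the camera in the world. Camera axes: x right, y down, z forward; pixel columns grow to the right and rows downward; lengths in m; the calibration is good to about 2 mm. A picture is of the moment at which its call begins. There is no depth.
- manip.job_done(): hands the job in, once; it reports no verdict.
The state is a dict: "time_s": time; "joint_pos": joint angles; "dq": joint speeds; "joint_torque": joint torques, N m; "position": TCP position; "orientation": TCP orientation; "ft_force": force on the tool from outside, world axes, zero at the start; "moment": the same for the moment, N m; "grip_width": finger opening in m.
Only numpy, scipy, OpenCV 4.12 (cv2) and the standard library are available. Lean on these libraries where they do the work, as an engineer would, in place of code of your own. Each camera call takes 0.05 s, during which the arm holds its last target.

TASK

Slide the plank outward along the low trestle, keeping it flat and straight on the beam without lifting or tipping it, until its outer end is level with the tip of the gauge's pointer, ready for trimming. That far out it would tip over, so finish while still holding it, level, resting on the trestle and still. Do not let anything touch the gauge, and leave the tin, the jar and the offcut alone.

Things in the scene. Friction and masses are not known exactly. Their poses are not given: they have to be found in the camera images.
- trestle: Low wooden trestle fixed to the bench: foot 220 x 130 x 16 mm carrying an upright beam 200 long x 28 wide, its flat top 90 mm above the bench; two cross ribs (at x +-50 mm) 90 wide reach up to 46 mm. Origin: centre of the foot's underside. x axis: along the beam, outward (towards the gauge, roughly to the robot's right); z up. Place and angle vary.
- trestle_edge (a point): Middle of the outer top edge of the trestle's beam, 90 mm above the bench: 100 mm along the trestle's x axis from its origin. The plank overhangs beyond it. Axes as the trestle's.
- plank: Pine plank 400 x 56 x 20 mm, 0.2 to 0.35 kg, balancing at its middle. Lies flat on the beam, underside 90 mm above the bench, 14 mm wider than the beam each side, so fingers can take its long sides from above and reach below it. Starts up to 5 mm off centre and 0.06 rad askew. Origin: centre of underside. x: along it to the outer end; z up. At the goal its middle is 35 to 65 mm past the edge.
- plank_end (a point): Middle of the top edge of the plank's outer end: 200 mm along the plank's x axis from its origin, 20 mm above its underside. Axes as the plank's.
- gauge: Length gauge fixed to the bench beyond the trestle's outer end, on its +y side (left looking outward): round steel foot 60 mm across, 30 high; upright rod 14 mm thick, top 155 mm above the bench; level brass pointer rod 12 mm thick, 110 mm above the bench, reaching towards the plank's path. Origin: centre of the foot's underside. Axes parallel to the trestle's; the pointer points along -y.
- pointer_tip (a point): Sharp tip of the gauge's pointer, 110 mm above the bench (height of the plank's top face), 63 mm along -y from the gauge's rod, 14 mm off the side of a centred plank. Axes parallel to the trestle's: the plank's outer end is compared with it along x. Reaching it takes a slide of 95 to 165 mm.
- tin: Bystander: open steel tin, 68 mm across, 80 mm high, loose on the bench beyond the trestle. Origin: centre of underside. Leave alone.
- jar: Bystander: glass jar with a steel cap, 60 mm across, 75 mm high, loose on the bench beyond the trestle. Origin: centre of underside. Leave alone.
- offcut: Bystander: wooden offcut 50 x 90 x 35 mm, loose on the bench beyond the trestle. Origin: centre of underside. Leave alone.
Things that resemble listed ones, but are neither listed nor needed, are in the scene too. What is meant by the gauge is not turquoise, and is the larger of those in its own colour.

How it is judged:
By the outcome, as a careful person would: the job done as asked, in the order asked, and still so for the second after the job is handed in, while the arm keeps its last pose, push and grip.
It also fails if it takes over 35 s, if anything falls off the work surface, if the arm or the gripper's body presses on something with over 40 N, if the wrist force passes 120 N, or if a joint passes its speed limit or range.

## Working session

There is one attempt and no reset: what is moved stays moved. The work goes in short steps, Python scripts to look and compute and a tool call to move; the robot and the scene stay as the last step left them, time stands still between calls to the robot, and variables do not carry over. Pictures are saved under pics/ and viewed, and the job is handed in when it is done.

Besides the shell and the picture viewer there is one more tool, called after "Call:" as name([rows], argument=value, ...), one row to a line, values as JSON. play_rows: Moves the arm, as the interface text tells. Shifts and turns lie within -1 to 1; 1 stands for 1 m of shift or 0.5 rad of turn. Its arguments: {"type":"object","properties":{"plan":{"type":"array","items":{"type":"object","properties":{"dx":{"type":"number","minimum":-1,"maximum":1},"dy":{"type":"number","minimum":-1,"maximum":1},"dz":{"type":"number","minimum":-1,"maximum":1},"wx":{"type":"number","minimum":-1,"maximum":1},"wy":{"type":"number","minimum":-1,"maximum":1},"wz":{"type":"number","minimum":-1,"maximum":1},"jaw":{"type":"number"}}}}},"required":["plan"]}

```bash
mkdir -p pics; ls
python3 - <<'E'
from rig import manip
import cv2,pickle
s=manip.read_state();print(s)
for n in("scene","top"):
    d=manip.get_image(n);cv2.imwrite(f"pics/{n}0.png",d["img"][...,::-1]);pickle.dump(d,open(f"{n}0.pkl","wb"))
    print(n,{k:v for k,v in d.items() if k!="img"})
E
```

```text
pics
{'time_s': 0.0, 'joint_pos': array([ 84.69279374,  28.75329766, -24.45200715,  88.89466008,
        12.65120438,  65.21867401, -12.04868673]), 'dq': array([-0.02233253,  0.00724825,  0.04861705, -0.07102584,  0.01714692,
       -0.003693  , -0.066242  ]), 'joint_torque': array([-4.03649565e-04, -5.69510472e+01, -5.81608012e+00, -2.80935341e+01,
        1.08054423e-02,  1.16957663e-02,  3.64151909e-08]), 'position': array([ 0.22613427, -0.60863149,  0.23023972]), 'orientation': array([-1.79886824e+02, -2.66648797e-03,  2.03907926e+01]), 'ft_force': array([-0.36192733, -0.37071289, -0.28051043]), 'moment': array([ 0.00680742,  0.03838894, -0.01108578]), 'grip_width': 0.08574263385969194}
scene {'fov_y': 42.94466552392794, 'cx': 275.9091685779684, 'cy': 211.6346260783442, 'xyz': array([ 1.29289562, -0.25923745,  0.78066939]), 'rotation': array([-132.81658478,    0.65877648,   73.22747483])}
top {'fov_y': 49.604964333322314, 'cx': 282.42095151274424, 'cy': 203.68291896201427, 'xyz': array([ 0.53563646, -0.04141272,  1.09158638]), 'rotation': array([-1.76504439e+02, -5.14770407e-02, -9.12933996e+01])}
```

View pics/scene0.png

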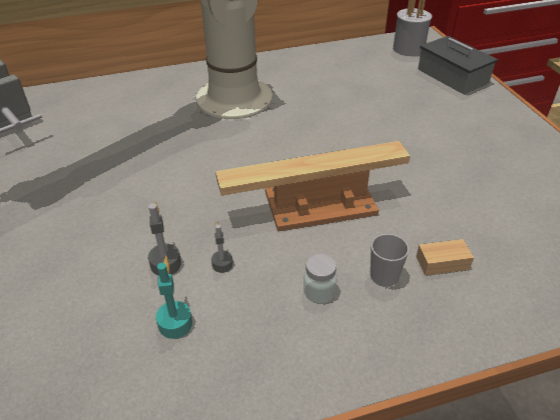

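View pics/top0.png

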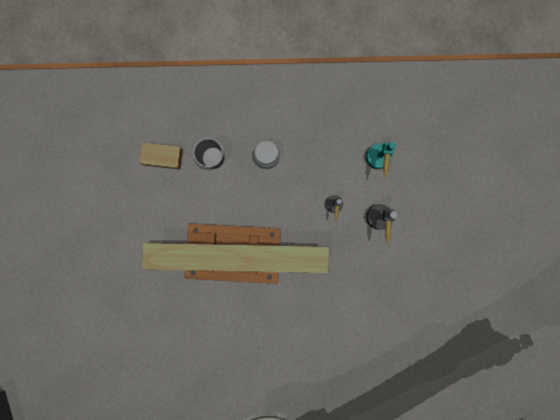

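Run:
```python
import cv2
a=cv2.imread("pics/top0.png")[135:300,305:420];b=cv2.imread("pics/scene0.png")[190:350,130:250]
a=cv2.resize(a,(392,560),interpolation=2);b=cv2.resize(b,(400,560),interpolation=2)
cv2.imwrite("pics/crop0.png",cv2.hconcat([a,b]))
a=cv2.imread("pics/top0.png")[215:290,130:340];cv2.imwrite("pics/crop1.png",cv2.resize(a,(798,285),interpolation=2))
```

```text
(no output)
```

View pics/crop0.png

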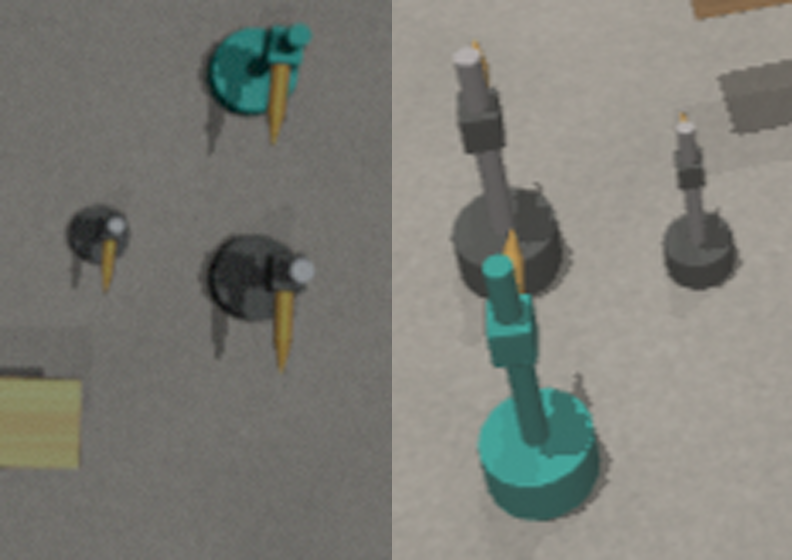

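View pics/crop1.png

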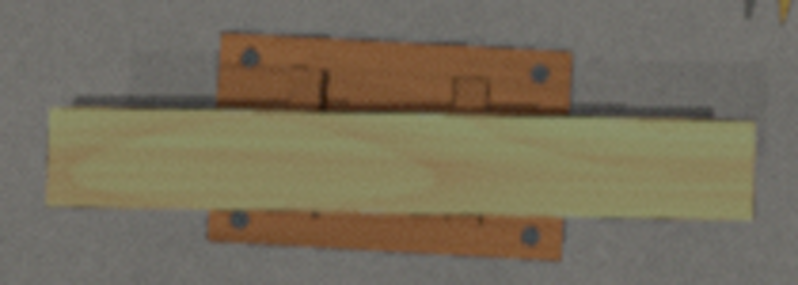

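```bash
cat > h.py <<'E'
import numpy as np,cv2,pickle
from scipy.spatial.transform import Rotation as R
def ray(d,uv):
    f=d["img"].shape[0]/2/np.tan(np.radians(d["fov_y"]/2))
    v=np.array([(uv[0]-d["cx"])/f,(uv[1]-d["cy"])/f,1.])
    return np.array(d["xyz"]),R.from_euler("xyz",d["rotation"],degrees=True).as_matrix()@v
def onz(d,uv,z):
    o,v=ray(d,uv);return o+v*(z-o[2])/v[2]
def tri(d1,u1,d2,u2):
    o1,v1=ray(d1,u1);o2,v2=ray(d2,u2)
    A=np.stack([v1,-v2],1);t=np.linalg.lstsq(A,o2-o1,rcond=None)[0]
    p,q=o1+t[0]*v1,o2+t[1]*v2
    return (p+q)/2,np.linalg.norm(p-q)
def plankquad(d,box):
    # wood mask within box -> largest contour
    x0,y0,x1,y1=box
    hsv=cv2.cvtColor(d["img"],cv2.COLOR_RGB2HSV)
    m=cv2.inRange(hsv,(15,70,90),(35,255,255));k=np.zeros_like(m);k[y0:y1,x0:x1]=m[y0:y1,x0:x1]
    k=cv2.morphologyEx(k,cv2.MORPH_OPEN,np.ones((3,3)))
    c=max(cv2.findContours(k,0,cv2.CHAIN_APPROX_NONE)[0],key=cv2.contourArea)
    return k,c
E
python3 - <<'E'
from h import *
np.set_printoptions(precision=4,suppress=True)
t=pickle.load(open("top0.pkl","rb"));s=pickle.load(open("scene0.pkl","rb"))
k,c=plankquad(t,(120,225,345,290))
r=cv2.minAreaRect(c);print(r,cv2.contourArea(c))
q=cv2.approxPolyDP(cv2.convexHull(c),4,True)[:,0];print(q)
q=cv2.boxPoints(r)
P=[onz(t,u,.11) for u in q];print(np.array(P));print([np.linalg.norm(P[i]-P[i-1]) for i in range(4)])
# pointer
hsv=cv2.cvtColor(t["img"],cv2.COLOR_RGB2HSV)
m=cv2.inRange(hsv,(10,110,70),(30,255,255));m[:215]=0;m[250:]=0;m[:,:370]=0;m[:,410:]=0
ys,xs=np.nonzero(m)
for y in sorted(set(ys)): print(y,xs[ys==y])
ks,cs=plankquad(s,(200,130,420,200));print(cv2.approxPolyDP(cv2.convexHull(cs),4,True)[:,0])
hs=cv2.cvtColor(s["img"],cv2.COLOR_RGB2HSV)
m=cv2.inRange(hs,(8,110,70),(30,255,255));m[:190]=0;m[240:]=0;m[:,:140]=0;m[:,175:]=0
print([(x,y) for y,x in zip(*np.nonzero(m))])
for n,d,b in(("a",s,(140,190,180,220)),("b",s,(205,140,260,200)),("c",s,(390,130,420,180))):
    x0,y0,x1,y1=b;cv2.imwrite(f"pics/z{n}.png",cv2.resize(d["img"][y0:y1,x0:x1,::-1],None,fx=10,fy=10,interpolation=0))
E
```

```text
((234.6835479736328, 257.9554443359375), (185.10037231445312, 27.03346061706543), 1.1017061471939087) 4140.0
[[142 264]
 [145 247]
 [153 243]
 [264 245]
 [327 253]
 [327 271]
 [185 270]]
[[ 0.4606  0.2608  0.11  ]
 [ 0.5183  0.2595  0.11  ]
 [ 0.5017 -0.1385  0.11  ]
 [ 0.444  -0.1357  0.11  ]]
[np.float64(0.3969261193368109), np.float64(0.05776633309479835), np.float64(0.39836068156370513), np.float64(0.05775092547510856)]
221 [386 387 388 389 390]
222 [386 387 388 389 390]
223 [386 387 388 389 390]
224 [386 387 388 389 390]
225 [386 387 388 389 390]
226 [386 387 388 389 390]
227 [386 387 388 389 390]
228 [386 387 388 389 390]
229 [386 387 388 389]
230 [386 387 388 389 390]
231 [386 387 388 389]
232 [386 387 388 389]
233 [386 387 388 389]
234 [386 387 388 389]
235 [386 387 388 389]
236 [386 387 388 389]
237 [386 387 388 389]
238 [386 387 388]
239 [387 388]
240 [387 388]
241 [387 388]
242 [387]
[[409 155]
 [408 162]
 [227 194]
 [221 194]
 [216 175]
 [220 170]
 [396 141]]
[(np.int64(155), np.int64(203)), (np.int64(157), np.int64(207))]
```

View pics/za.png

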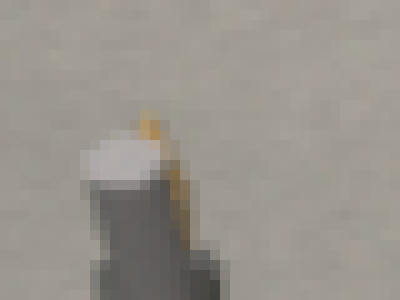

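View pics/zb.png

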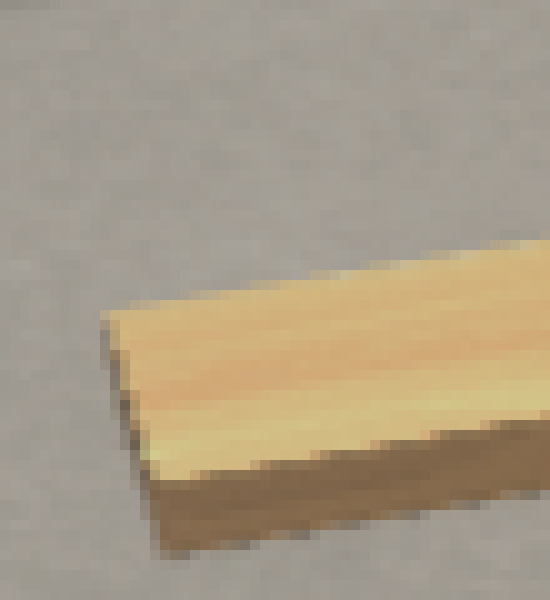

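View pics/zc.png

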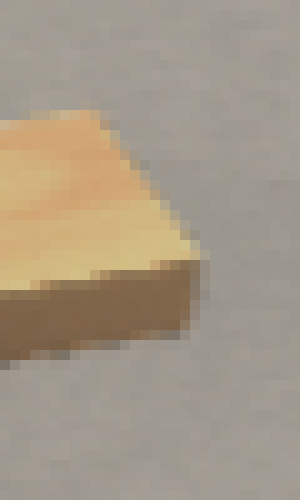

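Run:
```python
from h import *
np.set_printoptions(precision=4,suppress=True)
t=pickle.load(open("top0.pkl","rb"));s=pickle.load(open("scene0.pkl","rb"))
for n,a,b in [("out+x",(328.2,246.6),(219.8,187.5)),("out-x",(327.4,272.4),(214.8,170.7)),("in+x",(142.4,242.7),(409.5,155.5)),("in-x",(141.6,269),(399.5,140.5)),("tip",(387.5,243.3),(154.6,201.2))]:
    print(n,*tri(t,a,s,b),"top@.11",onz(t,a,.11)[:2],"scene@.11",onz(s,b,.11)[:2])
# trestle foot corners in top (z=.016)
x0,y0=165,212
cv2.imwrite("pics/tr.png",cv2.resize(t["img"][y0:y0+82,x0:x0+133,::-1],None,fx=6,fy=6,interpolation=2))
x0,y0=255,160
cv2.imwrite("pics/trs.png",cv2.resize(s["img"][y0:y0+70,x0:x0+133,::-1],None,fx=6,fy=6,interpolation=2))
```

```text
out+x [ 0.5006 -0.1411  0.1114] 0.0024062116135314983 top@.11 [ 0.5008 -0.14  ] scene@.11 [ 0.4986 -0.142 ]
out-x [ 0.4454 -0.1386  0.1105] 0.003885323274842978 top@.11 [ 0.4458 -0.1367] scene@.11 [ 0.444  -0.1404]
in+x [0.5176 0.2576 0.1107] 0.003509785320500166 top@.11 [0.5182 0.2595] scene@.11 [0.5168 0.2562]
in-x [0.4619 0.2611 0.1099] 0.0008152237703158584 top@.11 [0.4621 0.2615] scene@.11 [0.462  0.2606]
tip [ 0.505  -0.2679  0.1134] 0.0015679703351075113 top@.11 [ 0.505  -0.2679] scene@.11 [ 0.5006 -0.2687]
```

View pics/tr.png

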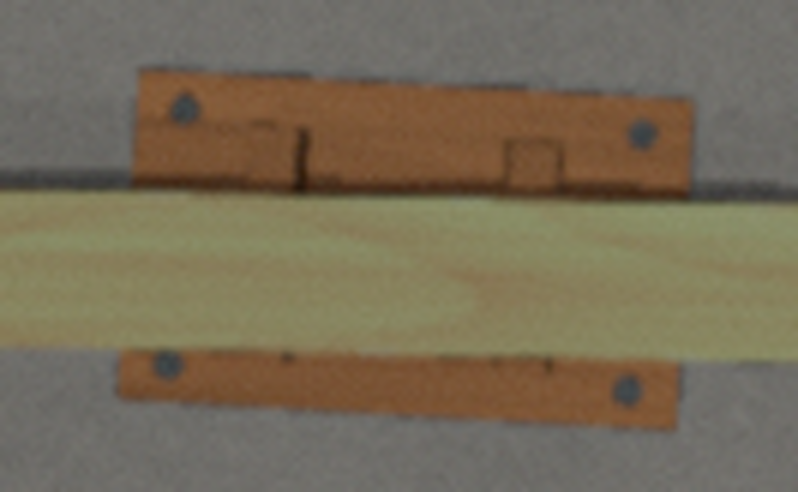

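View pics/trs.png

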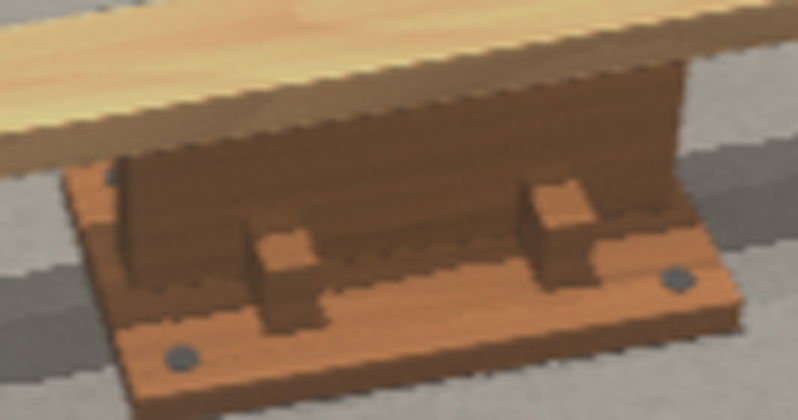

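Run:
```python
from h import *
np.set_printoptions(precision=4,suppress=True)
t=pickle.load(open("top0.pkl","rb"));s=pickle.load(open("scene0.pkl","rb"))
F=lambda p:(p[0]/6+165-.5,p[1]/6+212-.5)
fc=np.array([onz(t,F(p),.016) for p in[(139,68),(694,99),(679,431),(118,398)]])
o=fc.mean(0);dx=(fc[1]-fc[0]+fc[2]-fc[3]);L=np.linalg.norm(dx)/2;dx/=np.linalg.norm(dx)
print("foot",fc,"L",L,"W",np.linalg.norm(fc[3]-fc[0]),np.linalg.norm(fc[2]-fc[1]))
print("origin",o,"xaxis",dx,"yaw",np.degrees(np.arctan2(dx[1],dx[0])))
# scene check: near foot corners top face
G=lambda p:(p[0]/6+255-.5,p[1]/6+160-.5)
for p in[(135,398),(740,300)]: print("scene foot",onz(s,G(p),.016))
dy=np.array([-dx[1],dx[0],0])
tr=lambda p:((p-o)@dx,(p-o)@dy)
po=np.array([.4730,-.1393,.11]);pi=np.array([.4899,.2598,.11])
tip=np.array([.505,-.2675,.11])
print("plank out",tr(po),"in",tr(pi),"tip",tr(tip))
d=(po-pi);print("plank yaw rel",np.degrees(np.arctan2(d@dy,d@dx)),np.degrees(np.arctan2(d[1],d[0])))
```

```text
foot [[ 0.561   0.1812  0.016 ]
 [ 0.5439 -0.0372  0.016 ]
 [ 0.4144 -0.0285  0.016 ]
 [ 0.4321  0.1907  0.016 ]] L 0.2194753371547041 W 0.12918577647410148 0.12977011183301806
origin [0.4878 0.0765 0.016 ] xaxis [-0.0795 -0.9968  0.    ] yaw -94.56096574661399
scene foot [ 0.5418 -0.0397  0.016 ]
scene foot [0.5584 0.1776 0.016 ]
plank out (np.float64(0.2163270329789191), np.float64(0.0023684102883573237)) in (np.float64(-0.18285301599150375), np.float64(-0.012521468957990143)) tip (np.float64(0.34157642571619656), np.float64(0.04446151683733072))
plank yaw rel 2.1362087025759973 -92.42475704403799
```

Call:
play_rows([
  {"dx": 0.03, "dy": 0.03, "dz": 0.01, "wz": 0.2, "jaw": 1},
  {"dx": 0.06, "dy": 0.06, "dz": 0.02, "wz": 0.4, "jaw": 1},
  {"dx": 0.09, "dy": 0.09, "dz": 0.02, "wz": 0.6, "jaw": 1},
  {"dx": 0.115, "dy": 0.12, "dz": 0.02, "wz": 0.8, "jaw": 1},
  {"dx": 0.135, "dy": 0.15, "dz": 0.02, "wz": 0.8, "jaw": 1},
  {"dx": 0.145, "dy": 0.18, "dz": 0.02, "wz": 0.8, "jaw": 1},
  {"dx": 0.155, "dy": 0.215, "dz": 0.02, "wz": 0.8, "jaw": 1},
  {"dx": 0.16, "dy": 0.25, "dz": 0.02, "wz": 0.8, "jaw": 1},
  {"dx": 0.16, "dy": 0.25, "dz": 0.02, "wz": 0.8, "jaw": 1},
])

```text
invalid input
```

Call:
play_rows([
  {"dx": 0.03, "dy": 0.03, "dz": 0.01, "wx": 0.0, "wy": 0.0, "wz": 0.2, "jaw": 1.0},
])

```text
time_s: 0.18
position: [0.2455, -0.5854, 0.2376]
orientation: [-179.8, 0.3, 25.4]
ft_force: [-0.9, -0.9, -0.8]
grip_width: 0.0857
```

Call:
play_rows([
  {"dx": 0.03, "dy": 0.03, "dz": 0.01, "wx": 0, "wy": 0, "wz": 0.2, "jaw": 1},
  {"dx": 0.06, "dy": 0.06, "dz": 0.01, "wx": 0, "wy": 0, "wz": 0.4, "jaw": 1},
  {"dx": 0.09, "dy": 0.09, "dz": 0.01, "wx": 0, "wy": 0, "wz": 0.6, "jaw": 1},
  {"dx": 0.11, "dy": 0.125, "dz": 0.01, "wx": 0, "wy": 0, "wz": 0.8, "jaw": 1},
  {"dx": 0.13, "dy": 0.16, "dz": 0.01, "wx": 0, "wy": 0, "wz": 0.9, "jaw": 1},
  {"dx": 0.15, "dy": 0.195, "dz": 0.01, "wx": 0, "wy": 0, "wz": 1, "jaw": 1},
  {"dx": 0.17, "dy": 0.23, "dz": 0.01, "wx": 0, "wy": 0, "wz": 1, "jaw": 1},
  {"dx": 0.18, "dy": 0.265, "dz": 0.01, "wx": 0, "wy": 0, "wz": 1, "jaw": 1},
  {"dx": 0.19, "dy": 0.3, "dz": 0.01, "wx": 0, "wy": 0, "wz": 1, "jaw": 1},
  {"dx": 0.19, "dy": 0.3, "dz": 0.01, "wx": 0, "wy": 0, "wz": 1, "jaw": 1},
])

```text
time_s: 1.02
position: [0.448, -0.2715, 0.2511]
orientation: [-179.9, -0.2, 55.4]
ft_force: [0.1, 0.4, -0.9]
grip_width: 0.0855
```

Call:
play_rows([
  {"dx": 0.01, "dy": 0.04, "dz": 0, "wx": 0, "wy": 0, "wz": 0.2, "jaw": 1},
  {"dx": 0.02, "dy": 0.08, "dz": 0, "wx": 0, "wy": 0, "wz": 0.4, "jaw": 1},
  {"dx": 0.03, "dy": 0.12, "dz": 0, "wx": 0, "wy": 0, "wz": 0.6, "jaw": 1},
  {"dx": 0.035, "dy": 0.16, "dz": 0, "wx": 0, "wy": 0, "wz": 0.8, "jaw": 1},
  {"dx": 0.038, "dy": 0.2, "dz": 0, "wx": 0, "wy": 0, "wz": 1, "jaw": 1},
  {"dx": 0.038, "dy": 0.24, "dz": 0, "wx": 0, "wy": 0, "wz": 1, "jaw": 1},
  {"dx": 0.038, "dy": 0.28, "dz": 0, "wx": 0, "wy": 0, "wz": 1, "jaw": 1},
  {"dx": 0.038, "dy": 0.32, "dz": 0, "wx": 0, "wy": 0, "wz": 1, "jaw": 1},
  {"dx": 0.038, "dy": 0.36, "dz": 0, "wx": 0, "wy": 0, "wz": 1, "jaw": 1},
  {"dx": 0.038, "dy": 0.39, "dz": 0, "wx": 0, "wy": 0, "wz": 1, "jaw": 1},
  {"dx": 0.038, "dy": 0.4, "dz": 0, "wx": 0, "wy": 0, "wz": 1, "jaw": 1},
  {"dx": 0.038, "dy": 0.4, "dz": 0, "wx": 0, "wy": 0, "wz": 1, "jaw": 1},
  {"dx": 0.038, "dy": 0.4, "dz": 0, "wx": 0, "wy": 0, "wz": 1, "jaw": 1},
])

```text
time_s: 2.1
position: [0.483, 0.1187, 0.2505]
orientation: [-180.0, 0.0, 83.5]
ft_force: [-0.3, -1.3, -0.6]
grip_width: 0.0851
```

Run:
```python
from rig import manip
s=manip.read_state();print(s["position"],s["orientation"],s["joint_pos"],s["time_s"])
```

```text
[0.48298724 0.11871365 0.2504841 ] [-1.79956523e+02  4.51327119e-02  8.34624165e+01] [ 30.81890325  17.51067143 -56.20390773 108.36545779  16.35870503
  62.71916993 -38.33321492] 2.1
```

Call:
play_rows([
  {"dx": 0.001, "dy": 0.0115, "dz": -0.03, "wx": 0, "wy": 0, "wz": 0.143, "jaw": 1},
  {"dx": 0.001, "dy": 0.0115, "dz": -0.06, "wx": 0, "wy": 0, "wz": 0.143, "jaw": 1},
  {"dx": 0.001, "dy": 0.0115, "dz": -0.09, "wx": 0, "wy": 0, "wz": 0.143, "jaw": 1},
  {"dx": 0.001, "dy": 0.0115, "dz": -0.105, "wx": 0, "wy": 0, "wz": 0.143, "jaw": 1},
  {"dx": 0.001, "dy": 0.0115, "dz": -0.11, "wx": 0, "wy": 0, "wz": 0.143, "jaw": 1},
  {"dx": 0.001, "dy": 0.0115, "dz": -0.11, "wx": 0, "wy": 0, "wz": 0.143, "jaw": 1},
  {"dx": 0.001, "dy": 0.0115, "dz": -0.11, "wx": 0, "wy": 0, "wz": 0.143, "jaw": 1},
])

```text
time_s: 2.68
position: [0.4849, 0.1297, 0.1414]
orientation: [180.0, 0.0, 87.4]
ft_force: [0.2, -1.2, 0.6]
grip_width: 0.0851
```

Run:
```python
from rig import manip
import cv2
s=manip.read_state();print(s["position"],s["orientation"],s["ft_force"],s["time_s"])
d=manip.get_image("scene");cv2.imwrite("pics/s1.png",cv2.resize(d["img"][60:260,180:440,::-1],None,fx=3,fy=3,interpolation=2))
d=manip.get_image("top");cv2.imwrite("pics/t1.png",cv2.resize(d["img"][170:370,130:390,::-1],None,fx=3,fy=3,interpolation=2))
```

```text
[0.48487169 0.12966246 0.14136364] [1.79975211e+02 9.11316005e-03 8.73858281e+01] [ 0.20298635 -1.16088925  0.63482776] 2.6833
```

View pics/s1.png

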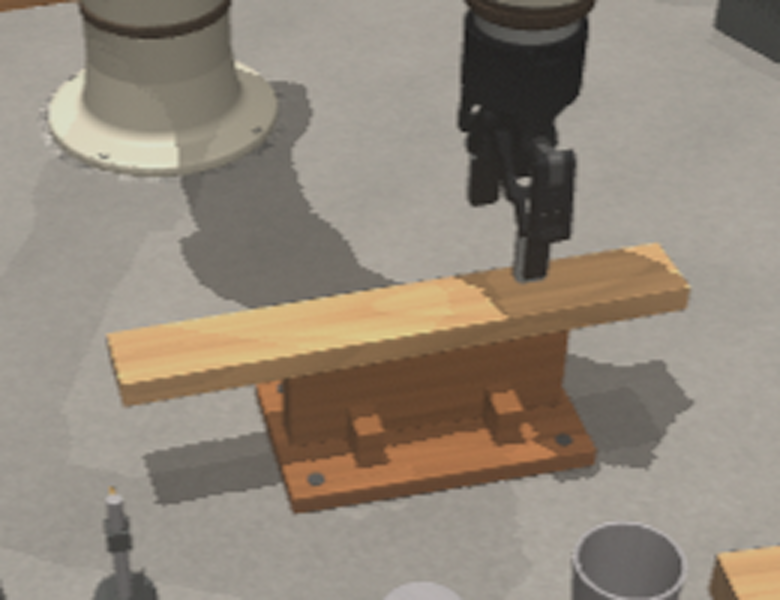

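View pics/t1.png

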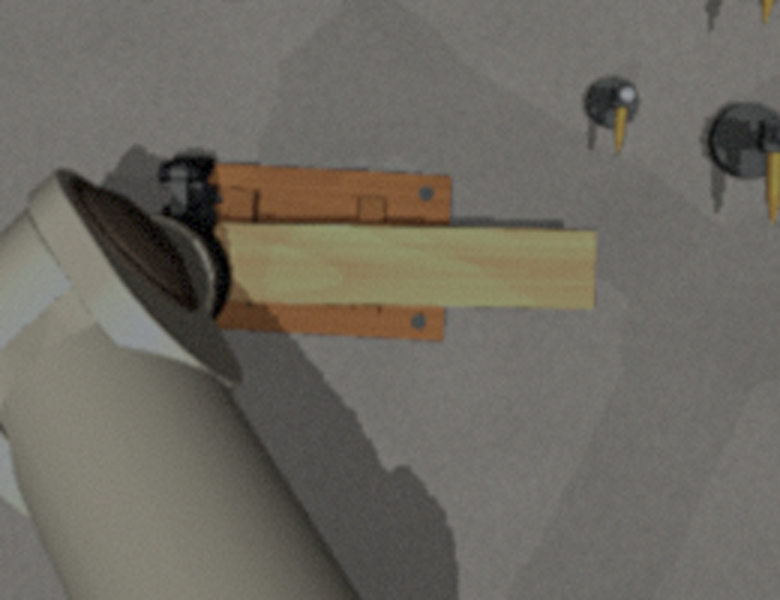

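Call:
play_rows([
  {"dx": 0, "dy": 0, "dz": -0.015, "wx": 0, "wy": 0, "wz": 0, "jaw": 1},
  {"dx": 0, "dy": 0, "dz": -0.03, "wx": 0, "wy": 0, "wz": 0, "jaw": 1},
  {"dx": 0, "dy": 0, "dz": -0.045, "wx": 0, "wy": 0, "wz": 0, "jaw": 1},
  {"dx": 0, "dy": 0, "dz": -0.058, "wx": 0, "wy": 0, "wz": 0, "jaw": 1},
  {"dx": 0, "dy": 0, "dz": -0.064, "wx": 0, "wy": 0, "wz": 0, "jaw": 1},
  {"dx": 0, "dy": 0, "dz": -0.064, "wx": 0, "wy": 0, "wz": 0, "jaw": 1},
  {"dx": 0, "dy": 0, "dz": -0.064, "wx": 0, "wy": 0, "wz": 0, "jaw": 1},
])

```text
time_s: 3.37
position: [0.4844, 0.1311, 0.0772]
orientation: [180.0, -0.0, 87.5]
ft_force: [-0.1, -0.3, -0.1]
grip_width: 0.0852
```

Run:
```python
from rig import manip
import cv2
s=manip.read_state();print(s["position"],s["orientation"],s["ft_force"],s["time_s"])
d=manip.get_image("scene");cv2.imwrite("pics/s2.png",cv2.resize(d["img"][60:260,180:440,::-1],None,fx=3,fy=3,interpolation=2))
```

```text
[0.48439468 0.13109628 0.07724255] [ 1.79982610e+02 -1.06327063e-02  8.75207722e+01] [-0.07143539 -0.2540133  -0.06857806] 3.3667
```

View pics/s2.png

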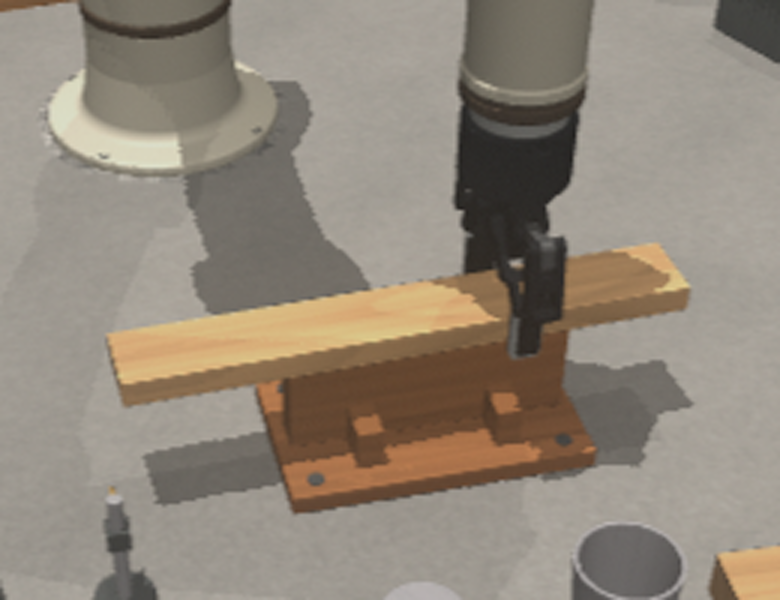

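The near finger stands beside the plank at about (525,330) in the crop, straddling it with no contact. Closing.

Call:
play_rows([
  {"dx": 0, "dy": 0, "dz": 0, "wx": 0, "wy": 0, "wz": 0, "jaw": 0.8},
  {"dx": 0, "dy": 0, "dz": 0, "wx": 0, "wy": 0, "wz": 0, "jaw": 0.7},
  {"dx": 0, "dy": 0, "dz": 0, "wx": 0, "wy": 0, "wz": 0, "jaw": 0.6},
  {"dx": 0, "dy": 0, "dz": 0, "wx": 0, "wy": 0, "wz": 0, "jaw": 0.4},
  {"dx": 0, "dy": 0, "dz": 0, "wx": 0, "wy": 0, "wz": 0, "jaw": 0.2},
  {"dx": 0, "dy": 0, "dz": 0, "wx": 0, "wy": 0, "wz": 0, "jaw": 0},
  {"dx": 0, "dy": 0, "dz": 0, "wx": 0, "wy": 0, "wz": 0, "jaw": 0},
  {"dx": 0, "dy": 0, "dz": 0, "wx": 0, "wy": 0, "wz": 0, "jaw": 0},
])

```text
time_s: 4.08
position: [0.4848, 0.131, 0.0778]
orientation: [179.9, 0.0, 87.5]
ft_force: [-1.2, -1.1, 5.4]
grip_width: 0.0552
```

Run:
```python
from rig import manip
import cv2
s=manip.read_state();print(s["position"],s["orientation"],s["ft_force"],s["moment"],s["grip_width"],s["time_s"])
d=manip.get_image("scene");cv2.imwrite("pics/s3.png",cv2.resize(d["img"][60:260,180:440,::-1],None,fx=3,fy=3,interpolation=2))
```

```text
[0.48476233 0.13104944 0.0777971 ] [1.79918098e+02 4.86403897e-03 8.75051682e+01] [-1.15954527 -1.10106369  5.43322731] [-0.10175338  0.22127335  0.03313526] 0.055210045722444936 4.0833
```

View pics/s3.png

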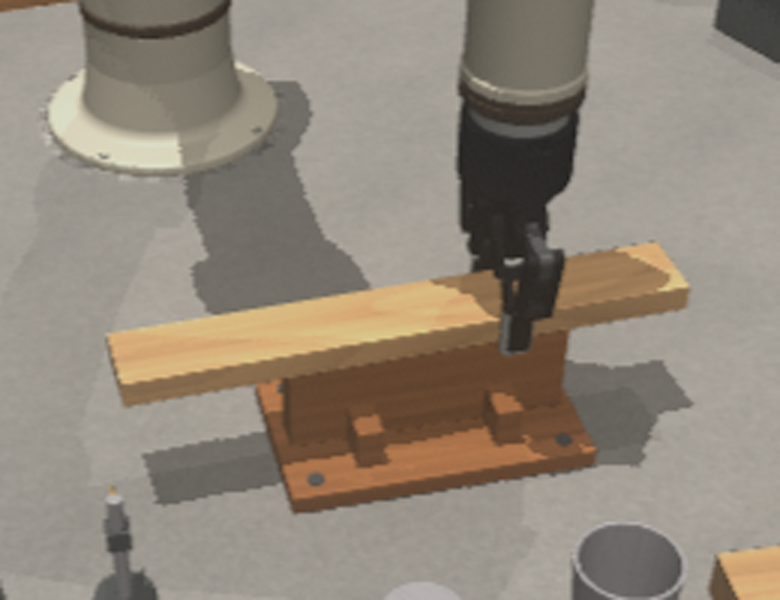

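Call:
play_rows([
  {"dx": 0.0003, "dy": -0.002, "dz": 0, "wx": 0, "wy": 0, "wz": -0.004, "jaw": 0},
  {"dx": 0.0008, "dy": -0.006, "dz": 0, "wx": 0, "wy": 0, "wz": -0.011, "jaw": 0},
  {"dx": 0.0012, "dy": -0.01, "dz": 0, "wx": 0, "wy": 0, "wz": -0.019, "jaw": 0},
  {"dx": 0.0016, "dy": -0.014, "dz": 0, "wx": 0, "wy": 0, "wz": -0.026, "jaw": 0},
  {"dx": 0.002, "dy": -0.018, "dz": 0, "wx": 0, "wy": 0, "wz": -0.034, "jaw": 0},
  {"dx": 0.0025, "dy": -0.022, "dz": 0, "wx": 0, "wy": 0, "wz": -0.041, "jaw": 0},
  {"dx": 0.003, "dy": -0.026, "dz": 0, "wx": 0, "wy": 0, "wz": -0.049, "jaw": 0},
  {"dx": 0.0034, "dy": -0.03, "dz": 0, "wx": 0, "wy": 0, "wz": -0.056, "jaw": 0},
  {"dx": 0.0038, "dy": -0.034, "dz": 0, "wx": 0, "wy": 0, "wz": -0.064, "jaw": 0},
  {"dx": 0.0044, "dy": -0.038, "dz": 0, "wx": 0, "wy": 0, "wz": -0.07, "jaw": 0},
  {"dx": 0.0045, "dy": -0.042, "dz": 0, "wx": 0, "wy": 0, "wz": -0.075, "jaw": 0},
  {"dx": 0.0042, "dy": -0.046, "dz": 0, "wx": 0, "wy": 0, "wz": -0.075, "jaw": 0},
  {"dx": 0.0039, "dy": -0.049, "dz": 0, "wx": 0, "wy": 0, "wz": -0.075, "jaw": 0},
  {"dx": 0.0037, "dy": -0.05, "dz": 0, "wx": 0, "wy": 0, "wz": -0.075, "jaw": 0},
  {"dx": 0.0037, "dy": -0.05, "dz": 0, "wx": 0, "wy": 0, "wz": -0.075, "jaw": 0},
  {"dx": 0.0037, "dy": -0.05, "dz": 0, "wx": 0, "wy": 0, "wz": -0.075, "jaw": 0},
])

```text
time_s: 5.47
position: [0.4891, 0.0817, 0.0778]
orientation: [179.9, -0.1, 85.4]
ft_force: [1.2, 3.3, 6.8]
grip_width: 0.0551
```

Run:
```python
from rig import manip
import cv2,pickle
s=manip.read_state();print(s["position"],s["orientation"],s["ft_force"],s["moment"],s["grip_width"],s["time_s"])
d=manip.get_image("scene");pickle.dump(d,open("s4.pkl","wb"));cv2.imwrite("pics/s4.png",cv2.resize(d["img"][120:300,130:390,::-1],None,fx=3,fy=3,interpolation=2))
d=manip.get_image("top");pickle.dump(d,open("t4.pkl","wb"));cv2.imwrite("pics/t4.png",cv2.resize(d["img"][200:320,180:410,::-1],None,fx=3.4,fy=3.4,interpolation=2))
```

```text
[0.48914698 0.08165079 0.07779878] [ 1.79856039e+02 -9.59582602e-02  8.53536016e+01] [1.16233491 3.27200105 6.76333602] [ 0.59599172  0.05020683 -0.05736876] 0.05505059370623501 5.4667
```

View pics/s4.png

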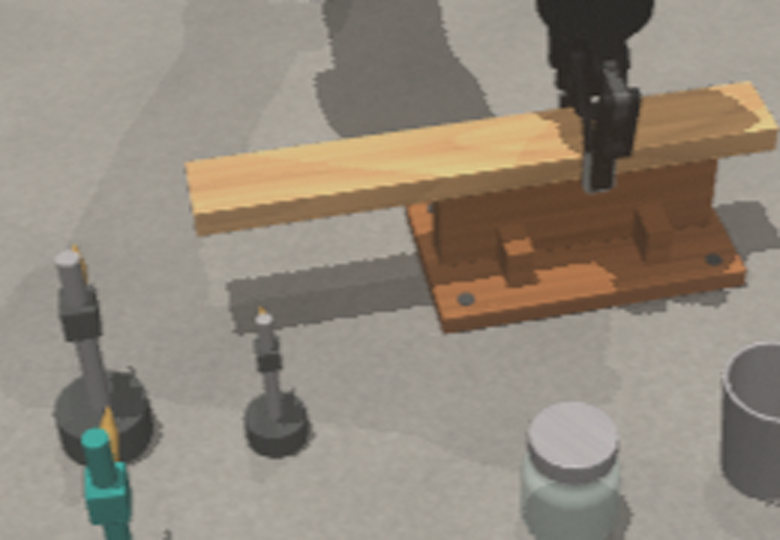

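View pics/t4.png

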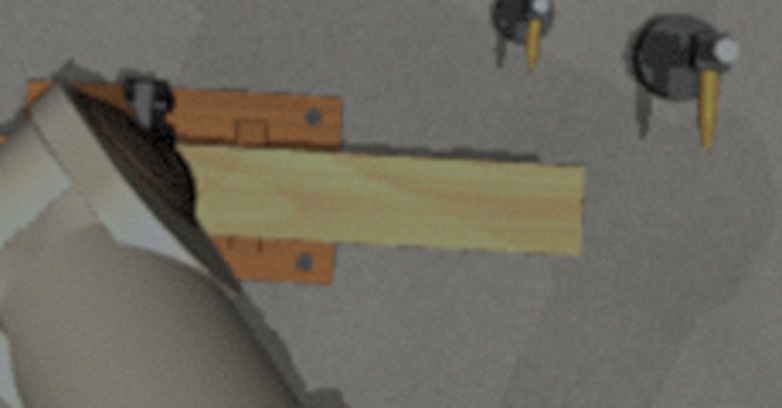

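```bash
cat > m.py <<'E'
from h import *
o=np.array([.4878,.0765,0]);dx=np.array([-.0795,-.9968,0]);dy=np.array([.9968,-.0795,0])
tr=lambda p:np.round((np.array([(p-o)@dx,(p-o)@dy]))*1000,1)
def fitside(t,cols,lo,hi):
    # subpixel upper/lower edges of plank per column via saturation threshold crossing
    sat=cv2.cvtColor(t["img"],cv2.COLOR_RGB2LAB)[...,2].astype(float)
    U=[];D=[]
    for c in cols:
        p=sat[lo:hi,c];b=np.r_[p[:2],p[-2:]].mean();h=(np.median(p[len(p)//2-4:len(p)//2+5])+b)/2
        i=np.nonzero(p>h)[0];a,z=i[0],i[-1]
        U.append((c,lo+a-(p[a]-h)/(p[a]-p[a-1])));D.append((c,lo+z+(p[z]-h)/(p[z]-p[z+1])))
    return np.array(U),np.array(D)
def report(t,c0,c1,lo,hi):
    U,D=fitside(t,range(c0,c1),lo,hi)
    for q in(U,D):
        P=np.array([onz(t,u,.11) for u in q]);l=cv2.fitLine(P[:,:2].astype(np.float32),cv2.DIST_HUBER,0,1e-4,1e-4).ravel()
        v=l[:2]*(-np.sign(l[1]));p=np.array([l[2],l[3],0]);print("side yaw rel trestle",np.degrees(np.arctan2(v@dy[:2],v@dx[:2])),"at",tr(p))
    # end: rows inside
    sat=cv2.cvtColor(t["img"],cv2.COLOR_RGB2LAB)[...,2].astype(float)
    E=[]
    for r in range(int(U[-1,1])+5,int(D[-1,1])-4):
        p=sat[r];h=(np.median(p[c1-15:c1-3])+np.median(p[c1+12:c1+20]))/2
        c=c1-3
        while p[c]>h:c+=1
        E.append(tr(onz(t,(c-1+(p[c-1]-h)/(p[c-1]-p[c]),r),.11)))
    E=np.array(E);print("end x",np.round(np.median(E[:,0]),1),"spread",E[[0,-1],0],"y",E[[0,-1],1])
E
python3 - <<'E'
from m import *
t=pickle.load(open("t4.pkl","rb"));s=pickle.load(open("s4.pkl","rb"))
report(t,282,348,236,288)
t0=pickle.load(open("top0.pkl","rb"));report(t0,285,325,236,286)
for u in[(387.5,243.3),(387.6,243.6)]:print("tip",tr(onz(t,u,.11)))
print("end corners",[tr(onz(t,u,.11)) for u in[(351.3,248.3),(350.2,274.2)]])
sc=lambda p:(p[0]/3+130-.5,p[1]/3+120-.5)
print("scene: ends",[tr(onz(s,sc(p),.11)) for p in[(186,163),(197,214)]],"tip",tr(onz(s,(154.6,201.2),.11)))
print(tr(np.array([.4891,.0817,0])))
E
```

```text
side yaw rel trestle 0.003937410958673006 at [187.9  29.3]
side yaw rel trestle 0.11674449186203073 at [171.8 -27.2]
end x 264.7 spread [265.2 264.9] y [ 19.4 -14.9]
side yaw rel trestle 1.7753194347403458 at [163.8  29.2]
side yaw rel trestle 1.8657374472724237 at [169.8 -27. ]
end x 215.8 spread [215.5 216.2] y [ 20.8 -13.4]
tip [341.9  44.6]
tip [342.2  43.9]
end corners [array([264.6,  29.4]), array([264.9, -26. ])]
scene: ends [array([266.6, -26.9]), array([264.8,  27.3])] tip [343.1  40.2]
[-5.3  0.9]
```

Call:
play_rows([
  {"dx": -0.0002, "dy": -0.002, "dz": 0, "wx": 0, "wy": 0, "wz": 0, "jaw": 0},
  {"dx": -0.0005, "dy": -0.006, "dz": 0, "wx": 0, "wy": 0, "wz": 0, "jaw": 0},
  {"dx": -0.0009, "dy": -0.011, "dz": 0, "wx": 0, "wy": 0, "wz": 0, "jaw": 0},
  {"dx": -0.0013, "dy": -0.016, "dz": 0, "wx": 0, "wy": 0, "wz": 0, "jaw": 0},
  {"dx": -0.0018, "dy": -0.021, "dz": 0, "wx": 0, "wy": 0, "wz": 0, "jaw": 0},
  {"dx": -0.0022, "dy": -0.026, "dz": 0, "wx": 0, "wy": 0, "wz": 0, "jaw": 0},
  {"dx": -0.0026, "dy": -0.031, "dz": 0, "wx": 0, "wy": 0, "wz": 0, "jaw": 0},
  {"dx": -0.003, "dy": -0.036, "dz": 0, "wx": 0, "wy": 0, "wz": 0, "jaw": 0},
  {"dx": -0.0035, "dy": -0.041, "dz": 0, "wx": 0, "wy": 0, "wz": 0, "jaw": 0},
  {"dx": -0.0039, "dy": -0.046, "dz": 0, "wx": 0, "wy": 0, "wz": 0, "jaw": 0},
  {"dx": -0.0043, "dy": -0.051, "dz": 0, "wx": 0, "wy": 0, "wz": 0, "jaw": 0},
  {"dx": -0.0048, "dy": -0.056, "dz": 0, "wx": 0, "wy": 0, "wz": 0, "jaw": 0},
  {"dx": -0.0052, "dy": -0.061, "dz": 0, "wx": 0, "wy": 0, "wz": 0, "jaw": 0},
  {"dx": -0.0056, "dy": -0.065, "dz": 0, "wx": 0, "wy": 0, "wz": 0, "jaw": 0},
  {"dx": -0.006, "dy": -0.069, "dz": 0, "wx": 0, "wy": 0, "wz": 0, "jaw": 0},
  {"dx": -0.0062, "dy": -0.0715, "dz": 0, "wx": 0, "wy": 0, "wz": 0, "jaw": 0},
  {"dx": -0.0062, "dy": -0.0715, "dz": 0, "wx": 0, "wy": 0, "wz": 0, "jaw": 0},
  {"dx": -0.0062, "dy": -0.0715, "dz": 0, "wx": 0, "wy": 0, "wz": 0, "jaw": 0},
])

```text
time_s: 7.07
position: [0.4829, 0.0099, 0.0778]
orientation: [179.9, -0.1, 85.4]
ft_force: [0.6, 3.3, 8.1]
grip_width: 0.0554
```

```bash
cat > look.py <<'E'
from rig import manip
import sys
from m import *
n=sys.argv[1]
s=manip.read_state();print(s["position"],s["orientation"],s["ft_force"],s["moment"],s["grip_width"],s["time_s"])
d=manip.get_image("scene");pickle.dump(d,open(f"s{n}.pkl","wb"));cv2.imwrite(f"pics/s{n}.png",cv2.resize(d["img"][150:240,130:290,::-1],None,fx=5,fy=5,interpolation=2))
d=manip.get_image("top");pickle.dump(d,open(f"t{n}.pkl","wb"));cv2.imwrite(f"pics/t{n}.png",cv2.resize(d["img"][200:290,260:410,::-1],None,fx=5,fy=5,interpolation=2))
E
python3 look.py 5
python3 - <<'E'
from m import *
t=pickle.load(open("t5.pkl","rb"));report(t,310,378,236,295)
t=pickle.load(open("t4.pkl","rb"))
lab=cv2.cvtColor(t["img"],cv2.COLOR_RGB2LAB)[...,2].astype(float)
for r in range(222,246):
    p=lab[r,378:398];w=np.clip(p-np.median(p)-6,0,None)
    if w.sum()>5:print(r,tr(onz(t,((w*np.arange(378,398)).sum()/w.sum(),r),.11)),round(w.sum()))
E
```

```text
[0.48288556 0.00985272 0.07779608] [ 1.79857110e+02 -6.28104556e-02  8.53568693e+01] [0.56455547 3.33250301 8.07983481] [ 0.71129254  0.06458131 -0.02835622] 0.05539472034068247 7.0667
side yaw rel trestle 0.009224043207199611 at [247.8  28.7]
side yaw rel trestle 0.17699391314656807 at [264.6 -27.6]
end x 336.7 spread [336.6 336.5] y [ 19.1 -15.1]
222 [341.1  90.4] 111
223 [341.2  88.3] 108
224 [341.1  86.1] 113
225 [341.2  83.9] 108
226 [341.2  81.8] 114
227 [341.3  79.6] 106
228 [341.2  77.5] 112
229 [341.3  75.3] 107
230 [341.6  73.2] 102
231 [341.5  71. ] 103
232 [341.6  68.9] 102
233 [341.5  66.7] 101
234 [341.5  64.5] 103
235 [341.3  62.4] 98
236 [341.5  60.2] 81
237 [341.4  58.1] 82
238 [341.4  55.9] 75
239 [341.4  53.8] 66
240 [341.2  51.6] 54
241 [341.2  49.5] 43
242 [341.3  47.3] 32
243 [341.3  45.2] 15
244 [340.9  43. ] 8
```

View pics/s5.png

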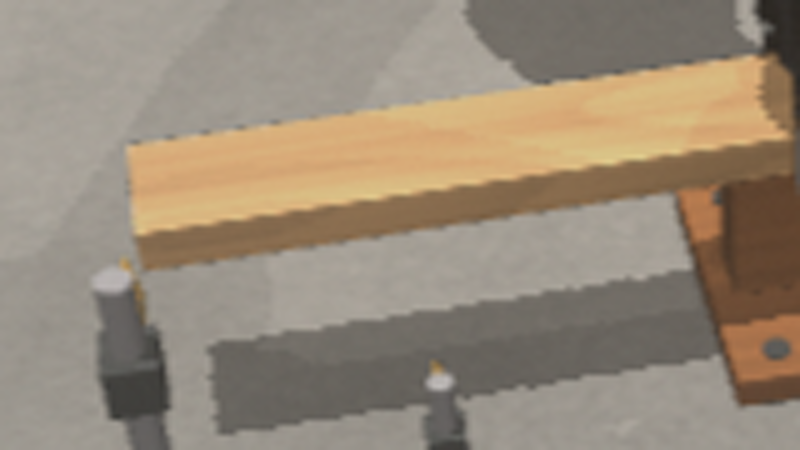

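View pics/t5.png

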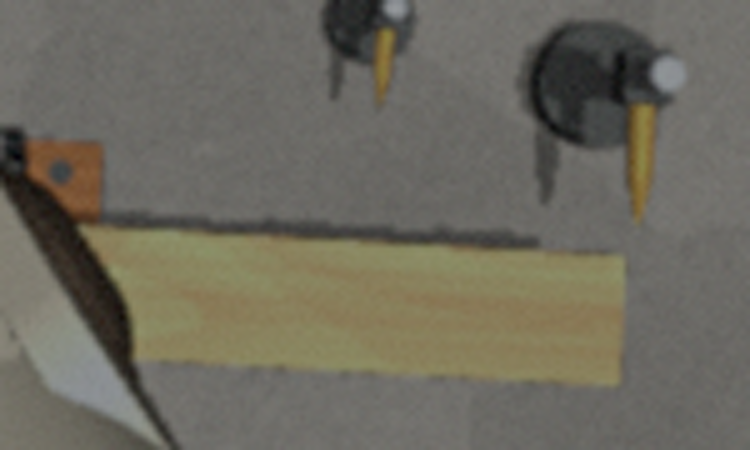

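Call:
play_rows([
  {"dx": -0.0002, "dy": -0.002, "dz": 0, "wx": 0, "wy": 0, "wz": 0, "jaw": 0},
  {"dx": -0.0003, "dy": -0.004, "dz": 0, "wx": 0, "wy": 0, "wz": 0, "jaw": 0},
  {"dx": -0.0004, "dy": -0.0047, "dz": 0, "wx": 0, "wy": 0, "wz": 0, "jaw": 0},
  {"dx": -0.0004, "dy": -0.0047, "dz": 0, "wx": 0, "wy": 0, "wz": 0, "jaw": 0},
  {"dx": -0.0004, "dy": -0.0047, "dz": 0, "wx": 0, "wy": 0, "wz": 0, "jaw": 0},
  {"dx": -0.0004, "dy": -0.0047, "dz": 0, "wx": 0, "wy": 0, "wz": 0, "jaw": 0},
])

```text
time_s: 7.67
position: [0.4826, 0.0057, 0.0778]
orientation: [179.8, -0.1, 85.4]
ft_force: [1.0, 4.8, 7.9]
grip_width: 0.0553
```

```bash
python3 look.py 6
python3 - <<'E'
from m import *
t=pickle.load(open("t6.pkl","rb"));report(t,310,380,236,295)
s=pickle.load(open("s6.pkl","rb"))
cv2.imwrite("pics/s6b.png",cv2.resize(s["img"][165:225,140:190,::-1],None,fx=10,fy=10,interpolation=0))
E
```

```text
[0.48255712 0.00567101 0.07780171] [ 1.79847122e+02 -9.37536942e-02  8.53847532e+01] [1.03609863 4.76534933 7.91978784] [ 0.90905236 -0.00100896 -0.00729471] 0.05531233645583169 7.6667
side yaw rel trestle 0.013765782397965694 at [250.   28.7]
side yaw rel trestle 0.15279468703756446 at [252.7 -27.6]
end x 340.7 spread [340.9 340.6] y [ 19.4 -14.8]
```

View pics/s6b.png

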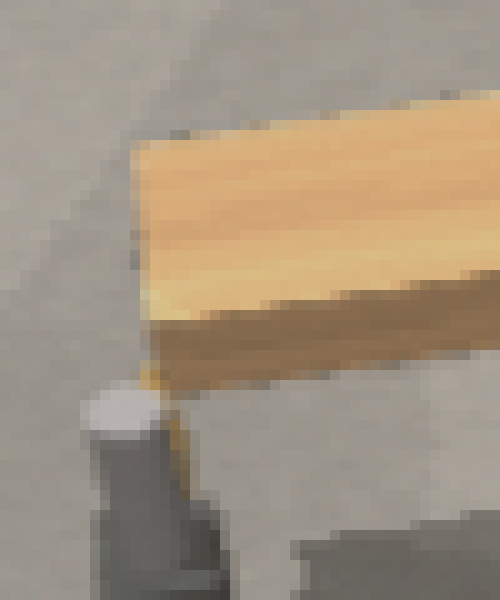

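View pics/t6.png

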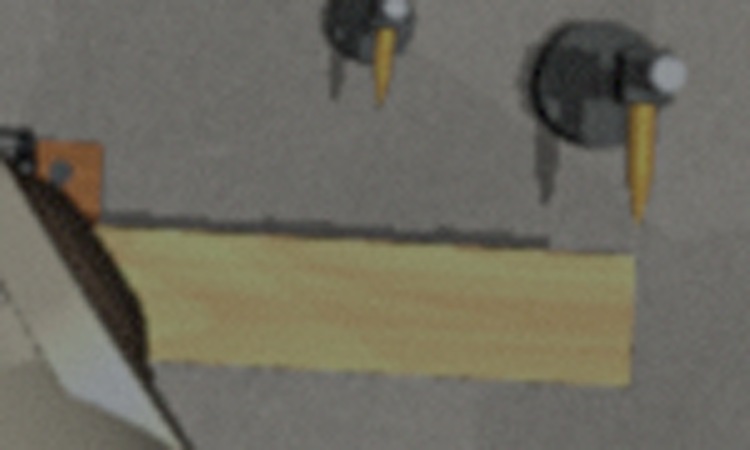

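Call:
play_rows([
  {"dx": -0.0001, "dy": -0.0006, "dz": 0, "wx": 0, "wy": 0, "wz": 0, "jaw": 0},
  {"dx": -0.0001, "dy": -0.0011, "dz": 0, "wx": 0, "wy": 0, "wz": 0, "jaw": 0},
  {"dx": -0.0001, "dy": -0.0011, "dz": 0, "wx": 0, "wy": 0, "wz": 0, "jaw": 0},
  {"dx": -0.0001, "dy": -0.0011, "dz": 0, "wx": 0, "wy": 0, "wz": 0, "jaw": 0},
  {"dx": -0.0001, "dy": -0.0011, "dz": 0, "wx": 0, "wy": 0, "wz": 0, "jaw": 0},
  {"dx": -0.0001, "dy": -0.0011, "dz": 0, "wx": 0, "wy": 0, "wz": 0, "jaw": 0},
])

```text
time_s: 8.27
position: [0.4825, 0.0048, 0.0778]
orientation: [179.8, -0.1, 85.4]
ft_force: [1.0, 4.3, 8.1]
grip_width: 0.0555
```

```bash
python3 look.py 7
python3 - <<'E'
from m import *
t=pickle.load(open("t7.pkl","rb"));report(t,310,380,236,295)
s=pickle.load(open("s7.pkl","rb"))
cv2.imwrite("pics/s7b.png",cv2.resize(s["img"][165:225,140:190,::-1],None,fx=10,fy=10,interpolation=0))
cv2.imwrite("pics/s7c.png",s["img"][...,::-1])
E
```

```text
[0.48245114 0.00481412 0.07781598] [ 1.79846753e+02 -1.08347459e-01  8.53992266e+01] [0.96098477 4.32767918 8.10544188] [ 1.07719959 -0.02735289 -0.04126232] 0.05547279495736467 8.2667
side yaw rel trestle 0.05994482281218733 at [250.   28.7]
side yaw rel trestle 0.14093029862056344 at [242.4 -27.6]
end x 341.6 spread [341.6 342. ] y [ 19.4 -14.7]
```

View pics/s7b.png

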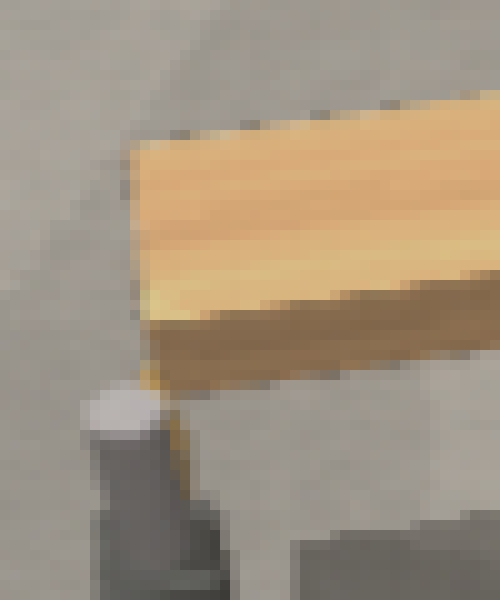

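View pics/t7.png

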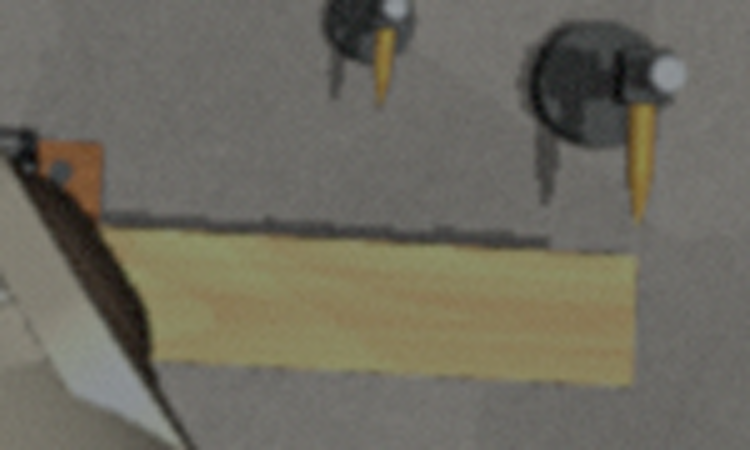

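View pics/s7c.png

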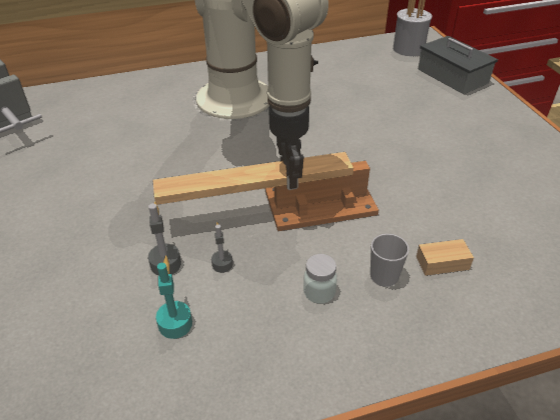

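Call:
play_rows([
  {"dx": 0, "dy": 0, "dz": 0, "wx": 0, "wy": 0, "wz": 0, "jaw": 0},
  {"dx": 0, "dy": 0, "dz": 0, "wx": 0, "wy": 0, "wz": 0, "jaw": 0},
  {"dx": 0, "dy": 0, "dz": 0, "wx": 0, "wy": 0, "wz": 0, "jaw": 0},
  {"dx": 0, "dy": 0, "dz": 0, "wx": 0, "wy": 0, "wz": 0, "jaw": 0},
  {"dx": 0, "dy": 0, "dz": 0, "wx": 0, "wy": 0, "wz": 0, "jaw": 0},
  {"dx": 0, "dy": 0, "dz": 0, "wx": 0, "wy": 0, "wz": 0, "jaw": 0},
])

```text
time_s: 8.87
position: [0.4825, 0.0048, 0.0778]
orientation: [179.8, -0.1, 85.4]
ft_force: [0.7, 4.5, 7.4]
grip_width: 0.0549
```

```bash
python3 look.py 8
python3 - <<'E'
from m import *
np.set_printoptions(precision=4,suppress=True)
t=pickle.load(open("t8.pkl","rb"));report(t,310,380,236,295)
s=pickle.load(open("s8.pkl","rb"))
for a,b in[((386.9,250.1),(154,196.5)),((386.1,276.3),(152.5,179.5))]:print(tri(t,a,s,b))
cv2.imwrite("pics/s8d.png",cv2.resize(s["img"][145:195,320:370,::-1],None,fx=10,fy=10,interpolation=0))
E
```

```text
[0.4824834  0.00481278 0.07783121] [ 1.79842587e+02 -1.10370557e-01  8.53957082e+01] [0.73841509 4.48422754 7.42681353] [ 1.04287898  0.01407967 -0.06762143] 0.05489771860480709 8.8667
side yaw rel trestle 0.07363956514846307 at [250.   28.8]
side yaw rel trestle 0.17568235298389737 at [242.4 -27.6]
end x 341.6 spread [341.3 341.9] y [ 19.4 -14.8]
(array([ 0.4904, -0.2668,  0.1126]), np.float64(0.002590646621045342))
(array([ 0.4344, -0.2634,  0.1099]), np.float64(0.002040724448112714))
```

View pics/s8d.png

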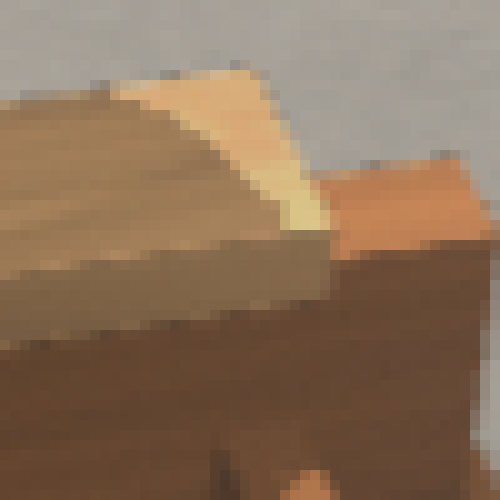

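```bash
python3 -c "
from rig import manip
print(manip.job_done())"
```

```text
the job is handed in; nothing more can be done
None
```

I slid the plank out along the trestle until its end is level with the large grey gauge's pointer tip. I handed the job in at about 9 s of robot time. It is still held, level and resting on the trestle. No verdict was reported.

**What I did:** I gripped the plank about 70 mm inward of its middle, over the beam, then slid it about 126 mm. During the first part of the slide I turned it about 2° to line it up with the beam.

**Last checks:**
- **Position:** the top view put the plank's end at 341.6 mm along the trestle, against 341.3 mm for the pointer tip. The scene view agreed to about 1 mm by eye.
- **Straightness:** the plank is about 0.1° off the beam's line and about 0.6 mm off centre.
- **Height:** the two end corners measured 110 and 113 mm above the bench, against about 111 mm at the start. This is within the cameras' accuracy.
- **Stillness and force:** the arm's position did not change over the last half second. The gripper presses the plank down with about 7–8 N.
- **Clearances:** the plank's side stays about 14 mm from the pointer. The gripper ended well away from the gauge, and the tin, jar and offcut were not touched.

**Disagreements:** the scene and top views differed by 2–4 mm in absolute position. I relied on the distance between plank end and pointer tip within each view, which agreed to about 1 mm.

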